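# Fit the strainer and hold the tea tank's lid open for filling

### The arm

A 6-joint arm with a two-finger parallel gripper is mounted at the origin on the work surface. World frame = base frame: x ahead of the robot, y to its left, z up, the work surface at z = 0. Lengths are in mm, angles in rad, forces in N, time in s.
With the tool pointing down it reaches from about 325 to 775 mm from the base axis. Payload 5.5 kg.
Tool frame: the origin (TCP) lies on the centre line of the jaws, within the pads' length; the fingertips stand 14 mm ahead of it and the grasp point (between the pads) lies 5 mm behind it; z points along the fingers, y is the line along which they close (so a half turn about z gives the same grasp; the last joint's range is limited). The gripper opens to 85 mm and grips with 20 to 120 N. Pads are 22 mm wide; open, the fingers measure 114 mm over their backs; the gripper's body (76 mm by 85 mm) begins 54 mm behind the grasp point. The pads swing forward as they close: fully open they stand 13 mm farther back than shut.
Start: joints at [1.136, 0.091, 1.231, -0, 1.82, -0.057], TCP at [221.331, 557.7, 245.275] pointing down, gripper open.
Joint ranges: [-2.87, 2.87], [-0.86, 2.18], [0.17, 2.46], [-1.51, 4.65], [0.06, 2.69], [-2.65, 2.65]. Speed limits (rad/s): [2.57, 2.57, 3.01, 3.14, 3.14, 3.14].

### API

Orientations are given as a 3x3 rotation matrix whose columns are the frame's x, y, z axes.
In Python, from workcell import robot, jaws, cams, ticket, monitor gives the robot as it stands. The module is installed in compiled form; this text tells all that it offers. Calls block until the motion is done:
- robot.move_pose(position, orientation): joint-space move of the TCP to a pose.
- robot.servo_line(position, orientation=None, feed=150): straight line of the TCP; orientation=None keeps the orientation; feed is the mean speed in mm/s.
- robot.move_joints(angles): joint-space move.
- jaws.command_gripper(opening): finger opening in mm; the grip force is fixed at half the most; returns when the fingers have stopped.
- robot.dwell(seconds).
- robot.ik(position, orientation): joint angles nearest the present ones, or None.
- cams.read_camera(name): name is "scene" or "top"; returns a dict with "pixels" (400x640x3 uint8, blue, green, red), "depth" (400x640 float32, mm along the optical axis (not along the pixel's ray), 0 where there is no reading), "intrinsics" (3x3 intrinsics, pixels), "dist_coeffs" ([k1, k2, p1, p2, k3] as OpenCV has them; the pictures are not rectified), "rvec" (rotation vector, rad) and "tvec" (3), from world to camera coordinates, as OpenCV has them. Camera axes: x right, y down, z forward; pixel columns grow to the right and rows downward; lengths in mm; the calibration is good to about 2 mm. A picture is of the moment at which its call begins.
A pose or a line that the arm cannot do raises robot.MotionError and nothing moves.
- ticket.finish_job(): hands the job in; it is judged then, once.
Readings, each from a call of its own:
- monitor.get_clock(): time.
- monitor.get_q(): joint angles.
- monitor.get_dq(): joint speeds.
- monitor.get_joint_efforts(): joint torques, N m.
- monitor.get_tcp_pos(): TCP position.
- monitor.get_tool_rot(): TCP orientation.
- monitor.get_contact_force(): force on the tool from outside, world axes, zero at the start.
- monitor.get_moment(): the same for the moment, N m.
- monitor.get_opening(): finger opening in mm.
- monitor.get_gripper_force(): force on a finger pad.
Only numpy, scipy, OpenCV 4.12 (cv2) and the standard library are available. Lean on these libraries where they do the work, as an engineer would, in place of code of your own. Each camera call takes 0.05 s, during which the arm holds its last target. There are 200 camera calls.

### The job

Get the tea tank ready for filling: with the lid still shut, take the tall strainer panel from the drying rack and slide it into the slot in the top of the tank until it is fully home, and let go of it. Then raise the tank's lid and hold it open at about 50 degrees for a colleague to pour; the lid falls shut by itself, so finish while still holding it there. Leave the other things where they are.

Things in the scene. Friction and masses are not known exactly. Their poses are not given: they have to be found in the camera images.
- tank: Low stainless-steel tea tank fixed to the counter, 170 (x) x 280 (y) x 140 tall. Origin: centre of its underside; x points from its front (where the lid's handle and a small black tap stick out) to its back, y to its left as seen from the front looking to the back, z up. The left 210 mm is the basin under the hinged lid; the right 70 mm (y = -140 to -70) is a block with the strainer slot in its flat top, 140 above the counter.
- slot_mouth (a point): Centre of the mouth of the strainer slot, flush with the block's top (tank frame: 0, -105, 140 mm), axes as the tank. The slot is 93 mm long (along x), 15 mm wide (along y), 75 mm deep, with a 4 mm chamfer round the mouth and a flat floor.
- lid_hinge (a point): Middle of the lid's hinge line, at the back of the tank (tank frame: 75, 35, 143 mm), axes as the tank; the hinge line runs along the tank's y.
- lid (a joint): Angle of the lid, rad: 0 shut and level, grows as its front edge rises, stops at 1.4; 50 degrees is 0.873. The lid is a steel plate 165 (front to back) x 205 x 6 mm, about 0.5 kg (0.4 to 0.65), with no spring or friction to speak of: it falls shut from any angle.
- handle (a point): Middle of the grip bar of the lid's handle: a black round bar 12 mm thick and 110 mm long, parallel to the hinge line, held out in front of the lid in the lid's own plane by two side arms. It is 215 mm from the hinge line, 50 mm ahead of the lid's front edge and 55 mm clear of the tank's front when shut; nothing is below it. It moves with the lid; its y axis runs along the bar.
- rack: Grey drying rack fixed to the counter, 120 (x) x 150 (y), origin at the centre of its underside. Two stalls along its x, at y = +40 and -40 mm, with floor 6 mm above the counter and walls up to 42 mm. One holds the strainer panel, the other the chopping board, either way round.
- panel_mid (a point): Centre of the strainer panel: upright white plastic slab 90 (x) x 12 (y, thickness) x 120 tall (z), with a steel mesh window on both faces below and a plain grip band above; 0.13 to 0.24 kg, loose. Both faces are alike. Fully home, 75 mm of it is in the slot and 45 mm sticks out, its centre 15 mm below the slot's mouth.
- board_mid (a point): Centre of a small plain wooden chopping board, 90 x 12 x 85 tall, standing in the other stall of the rack. Not to be disturbed.
- jar: Bystander: jar 68 across, 110 tall, origin at the centre of its underside.
- tub: Bystander: round grey food tub with a lid, 118 across, 68 tall, origin at the centre of its underside.
- timer: Bystander: white kitchen timer lying flat, 55 x 70 x 20 tall, origin at the centre of its underside.

How it is judged (in metres and radians):
On the way, in this order (a step that is already met when the one before it is completed fails the run):
1. the strainer panel is fully home in the slot and let go, with the lid shut (z of panel_mid in the frame of slot_mouth below -0.011 m and horizontal distance between panel_mid and slot_mouth below 0.006 m and angle between panel_mid's own z axis and vertical below 0.09 rad and value of joint lid below 0.1 rad and contact force between panel and the fingers below 0.1 N), for 0.2 s.
2. the lid is raised to 50 degrees (44 to 56) with the panel still home (z of panel_mid in the frame of slot_mouth below -0.011 m and horizontal distance between panel_mid and slot_mouth below 0.006 m and angle between panel_mid's own z axis and vertical below 0.09 rad and value of joint lid between 0.768 and 0.977 rad), for 0.2 s.
At the end, for the whole second after the job is handed in: The strainer panel is fully home in the slot (within 4 mm of the floor, upright, let go), and the robot is holding the lid still at 50 degrees, give or take 6, through the last second; nothing but the robot holds it up (all of step 2 and velocity of joint lid between -0.1 and 0.1 rad/s and (contact force between lid and the fingers above 0.5 N or contact force between lid and the arm above 0.5 N) and contact force between lid and panel below 0.1 N and contact force between panel and the fingers below 0.1 N); the arm keeps its last pose, push and grip.
It fails at once if the chopping board is moved more than 30 mm (distance of board_mid from where it was at the start of the episode above 0.03 m).
It fails at once if the jar is moved more than 30 mm (distance of jar from where it was at the start of the episode above 0.03 m).
It fails at once if the tub is moved more than 30 mm (distance of tub from where it was at the start of the episode above 0.03 m).
It fails at once if the timer is moved more than 30 mm (distance of timer from where it was at the start of the episode above 0.03 m).
It also fails if it takes over 64 s, if anything falls off the work surface, if the arm or the gripper's body presses on something with over 40 N, if the wrist force passes 120 N, or if a joint passes its speed limit or range.

## Working session

There is one attempt and no reset: what is moved stays moved. The work goes in short steps, each a Python script; the robot and the scene stay as the last script left them, time stands still between calls to the robot, and variables do not carry over. Pictures are saved under pics/ and viewed, at most 10 in all, crops included, and the job is handed in when it is done.

```bash
mkdir -p pics
cat > h.py <<'E'
import numpy as np, cv2
from workcell import robot, jaws, cams, ticket, monitor
def cam(n):
    d=cams.read_camera(n); d['R']=cv2.Rodrigues(np.array(d['rvec'],float))[0]; d['t']=np.array(d['tvec'],float).ravel(); return d
def cloud(d):
    Z=d['depth']; h,w=Z.shape
    u,v=np.meshgrid(np.arange(w),np.arange(h))
    p=cv2.undistortPoints(np.stack([u,v],-1).reshape(-1,1,2).astype(np.float64),np.array(d['intrinsics']),np.array(d['dist_coeffs'])).reshape(h,w,2)
    P=np.dstack([p[...,0]*Z,p[...,1]*Z,Z])
    W=(P-d['t'])@d['R']; W[Z<=0]=np.nan; return W
def plane(d,uv,z):
    p=cv2.undistortPoints(np.array(uv,float).reshape(-1,1,2),np.array(d['intrinsics']),np.array(d['dist_coeffs'])).reshape(-1,2)
    r=np.c_[p,np.ones(len(p))]@d['R']; c=-d['R'].T@d['t']
    return c+r*((z-c[2])/r[:,2])[:,None]
E
python3 - <<'E'
from h import *
import pickle
for n in('scene','top'):
    d=cam(n); cv2.imwrite(f'pics/{n}0.png',d['pixels']); pickle.dump(d,open(n+'0.pkl','wb'))
    print(n,-d['R'].T@d['t'],d['R'][2],d['intrinsics'][0][0],(d['depth']>0).mean())
E
```

```text
scene [1812.09045731  103.11341706 1009.12691651] [-0.8193477  -0.02087776 -0.57291663] 467.4405467529049 0.93475390625
top [ 356.96152838   93.43303307 1111.98830881] [ 0.17339273  0.00192654 -0.98485088] 369.0002229993876 0.9961171875
```

View pics/scene0.png

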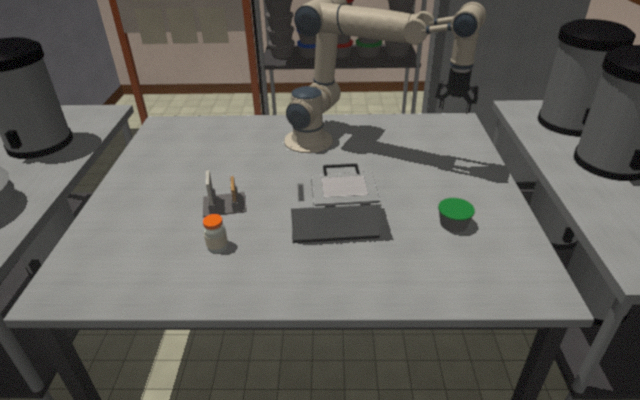

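View pics/top0.png

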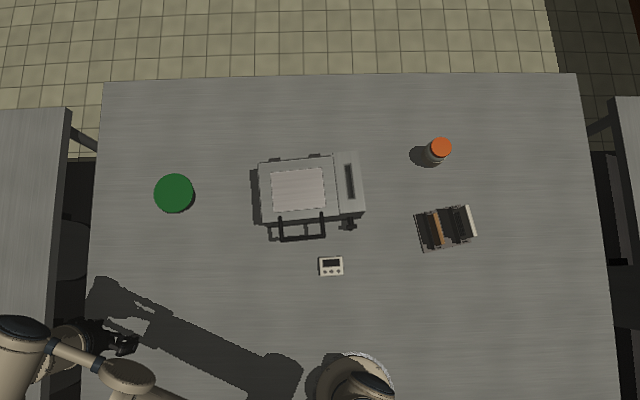

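The scene view shows the tank at about (340,190), the rack at (223,200), the jar at (215,235) and the tub at (456,213). In the top view the slot is at (349,182), the handle bar at (300,238), the white panel at (467,220) and the board at (437,228). The timer is at (330,266).

Run:
```python
from h import *
import pickle
d=pickle.load(open('top0.pkl','rb')); W=cloud(d); im=d['pixels']; hsv=cv2.cvtColor(im,cv2.COLOR_BGR2HSV)
cv2.imwrite('pics/c1.png',cv2.resize(im[130:290,240:490],None,fx=3.2,fy=3.2,interpolation=cv2.INTER_CUBIC)[:600])
roi=np.zeros(im.shape[:2],bool); roi[130:290,240:500]=1
def rect(m,name,ww):
    P=W[m][:,:2].astype(np.float32); r=cv2.minAreaRect(P); print(name,m.sum(),np.round(r,1).tolist() if 0 else r,'z',np.nanpercentile(W[m][:,2],[5,50,95]).round(1))
Z=W[...,2]
rr=roi.copy(); rr[:,:400]=0; rr[:195]=0
rect(rr&(Z>110),'panel top',0)
rect(rr&(Z>60)&(Z<100),'board?',0)
rect(rr&(Z>33)&(Z<50),'rack',0)
t=roi.copy(); t[:,375:]=0
rect(t&(Z>130)&(Z<160),'tank top',0)
sl=t.copy(); sl[:,:340]=0; sl[:155]=0; sl[205:]=0; sl[:,360:]=0
g=hsv[...,2]; m=(sl&(g<75)).astype(np.uint8)
n,l,s,c=cv2.connectedComponentsWithStats(m)
k=1+np.argmax(s[1:,4]); ys,xs=np.where(l==k)
print('slot px',s[k],c[k])
q=plane(d,np.c_[xs,ys],140)[:,:2].astype(np.float32); print('slot',cv2.minAreaRect(q), 'ctr',plane(d,[c[k]],140))
hm=t&(g<60); hm[:208]=0; hm[246:]=0; hm[:,335:]=0
print('handle z',np.nanpercentile(Z[230:242,285:318],[50,90]))
for v in range(150,215,6): print(v,[int(x) for x in g[v,338:366]],np.round(Z[v,346:354:3]))
```

```text
panel top 199 ((474.5891418457031, -326.69390869140625), (86.93062591552734, 14.854170799255371), 10.644625663757324) z [111.2 125.1 128.3]
board? 409 ((465.18170166015625, -282.2866516113281), (87.62416076660156, 85.01388549804688), 12.069208145141602) z [62.6 85.3 95.5]
rack 313 ((466.4812316894531, -287.44342041015625), (107.73916625976562, 104.67134094238281), 11.026132583618164) z [35.4 41.4 48.3]
tank top 6681 ((548.05224609375, 105.26068878173828), (232.348876953125, 280.96478271484375), 4.661951541900635) z [137.9 145.9 149.7]
slot px [344 164  11  35 222] [349.23873874 181.34234234]
slot ((586.7908325195312, 1.1971092224121094), (94.84223175048828, 17.52532958984375), 5.115716934204102) ctr [[585.96709976   1.13569778 140.        ]]
handle z [  1.68698838 149.25978248]
150 [114, 113, 113, 115, 114, 114, 114, 115, 114, 115, 115, 116, 115, 116, 118, 119, 119, 120, 120, 120, 117, 116, 117, 116, 117, 116, 117, 117] [-2. -1. -3.]
156 [124, 123, 122, 121, 122, 123, 122, 122, 122, 121, 122, 121, 119, 123, 125, 123, 123, 123, 123, 121, 121, 117, 117, 116, 116, 117, 116, 116] [138. 1
[... 718 characters left out ...]
32, 128, 127, 129, 129, 129, 132, 128, 115, 111, 113] [135.  72. 136.]
192 [117, 127, 126, 127, 127, 127, 126, 129, 115, 86, 59, 52, 45, 40, 38, 66, 91, 125, 132, 131, 129, 130, 131, 131, 135, 127, 115, 112] [135.  64. 126.]
198 [105, 131, 128, 127, 130, 130, 128, 130, 129, 112, 76, 67, 67, 71, 71, 69, 76, 98, 126, 134, 133, 132, 133, 133, 135, 140, 126, 115] [139.  65. 110.]
204 [93, 116, 134, 131, 130, 133, 135, 132, 133, 132, 132, 130, 130, 130, 132, 133, 133, 135, 135, 135, 136, 137, 136, 136, 137, 138, 144, 123] [139. 142. 140.]
210 [125, 89, 120, 137, 134, 134, 136, 135, 138, 137, 135, 136, 137, 137, 137, 137, 139, 141, 142, 143, 145, 140, 137, 133, 129, 132, 131, 131] [138. 143. 143.]
```

View pics/c1.png

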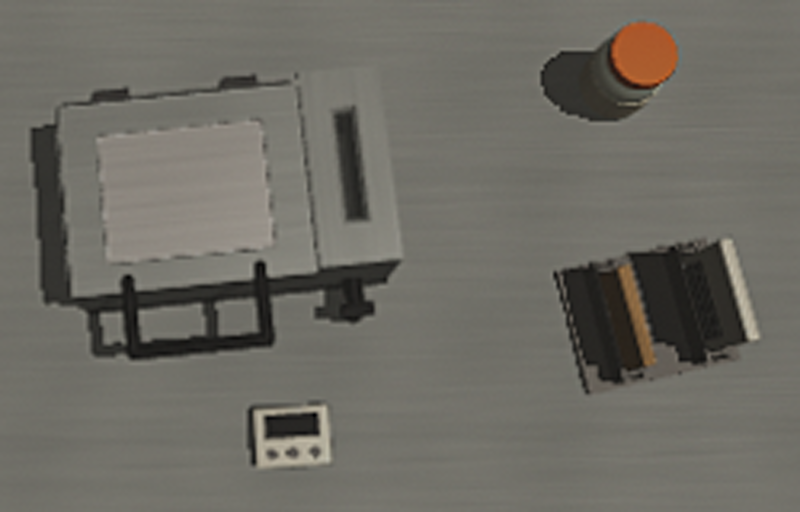

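The crop shows the slot at crop px (350,163), the panel's bright top edge at (740,290) and the handle bar at (200,347). I'll refine these by casting rays onto planes and check IK for the grasps.

```bash
cat >> h.py <<'E'
def Rz(a): return np.array([[np.cos(a),-np.sin(a),0],[np.sin(a),np.cos(a),0],[0,0,1]])
DOWN=np.diag([1.,-1,-1])
def tool(yaw,tilt=0):
    """x along yaw heading, z down, tilted by `tilt` towards the heading (about local y)."""
    c,s=np.cos(tilt),np.sin(tilt)
    return Rz(yaw)@np.array([[c,0,-s],[0,1,0],[s,0,c]])@DOWN
def big(m):
    n,l,s,c=cv2.connectedComponentsWithStats(m.astype(np.uint8)); k=1+np.argmax(s[1:,4]); ys,xs=np.where(l==k); return np.c_[xs,ys].astype(float)
E
python3 - <<'E'
from h import *
import pickle
d=pickle.load(open('top0.pkl','rb')); W=cloud(d); im=d['pixels']; Z=W[...,2]; g=im.max(2).astype(int)
m=np.zeros(g.shape,bool); m[195:250,455:485]=1
for v in range(203,240,6): print(v,g[v,460:480].tolist())
q=big(m&(g>150)); print(len(q),'panel',cv2.minAreaRect(plane(d,q,126)[:,:2].astype(np.float32)))
# board
b=np.zeros(g.shape,bool); b[200:255,420:455]=1; f=im.astype(int)
q=big(b&(f[...,2]-f[...,0]>40)); print(len(q),'board',cv2.minAreaRect(plane(d,q,91)[:,:2].astype(np.float32)))
# handle bar: dark, z~149
bx=[(282.,240.),(322.,236.)]; print('bar ends z149',plane(d,bx,149))
hm=np.zeros(g.shape,bool); hm[215:246,270:330]=1; hm&=(Z>125)&(g<60)
P=W[hm]; print('handle pts',len(P),cv2.minAreaRect(P[:,:2].astype(np.float32)),np.median(P[:,2]))
tm=np.zeros(g.shape,bool); tm[250:285,310:350]=1; print('timer',plane(d,[[330.5,266]],20))
ty=np.radians(4.95)
h=np.array([435,128.5,143])
print(monitor.get_q())
for t in(0,25,50):
    for yaw in (ty+np.pi/2,):
        pass
# tool for bar: tool x along bar (tank y), y in plane; z = tilted forward
def bar(tilt):
    z=np.array([np.cos(ty)*np.sin(tilt),np.sin(ty)*np.sin(tilt),-np.cos(tilt)]); out=[]
    for s in(1,-1):
        x=s*np.array([-np.sin(ty),np.cos(ty),0]); out.append(np.c_[x,np.cross(z,x),z])
    return out
hinge=np.array([649.3,147.2,143])
for t0 in(50,35,25,10,0):
  for i in(0,1):
    r=[]
    for a in(0,25,50):
        aa=np.radians(a); p=hinge+215*np.array([-np.cos(aa)*np.cos(ty),-np.cos(aa)*np.sin(ty),np.sin(aa)])
        R=bar(np.radians(t0-a))[i]; k=robot.ik(p+5*R[:,2],R); r.append(None if k is None else np.round(k,2).tolist())
    print(t0,i,r)
E
```

```text
203 [115, 118, 117, 117, 117, 115, 114, 110, 106, 116, 116, 116, 116, 116, 116, 116, 115, 115, 115, 115]
209 [46, 47, 46, 45, 41, 59, 147, 180, 176, 161, 113, 111, 114, 114, 114, 114, 113, 114, 112, 114]
215 [44, 48, 47, 46, 47, 47, 36, 78, 168, 181, 179, 155, 107, 111, 113, 113, 113, 113, 113, 113]
221 [32, 29, 49, 47, 47, 47, 47, 44, 35, 108, 186, 180, 179, 146, 105, 111, 110, 111, 112, 111]
227 [31, 31, 36, 37, 48, 47, 46, 47, 46, 41, 43, 132, 188, 178, 171, 132, 106, 110, 112, 113]
233 [33, 28, 34, 29, 35, 37, 47, 46, 47, 46, 45, 39, 56, 149, 185, 178, 157, 119, 111, 113]
239 [65, 55, 30, 40, 53, 66, 98, 96, 94, 102, 104, 112, 113, 111, 111, 110, 111, 111, 112, 112]
98 panel ((475.1346435546875, -327.322265625), (84.92034149169922, 8.919548988342285), 11.00577449798584)
128 board ((458.85723876953125, -248.5251007080078), (87.31672668457031, 11.437970161437988), 11.7727689743042)
bar ends z149 [[430.85807908 182.99744071 149.        ]
 [439.11516589  78.46011193 149.        ]]
handle pts 358 ((461.4237365722656, 135.34144592285156), (66.61820983886719, 153.35044860839844), 0.0849747285246849) 147.9836673971552
timer [[361.84974106  53.71666639  20.        ]]
[ 1.13629580e+00  9.17639530e-02  1.23174252e+00 -7.87484537e-06
  1.81979298e+00 -5.67072309e-02]
50 0 [None, [0.26, -0.64, 1.92, -0.07, 1.44, 0.16], [0.19, -0.08, 1.3, -0.0, 1.92, 0.11]]
50 1 [None, None, None]
35 0 [None, [0.22, -0.41, 1.71, -0.02, 1.66, 0.13], [0.18, 0.14, 1.1, 0.03, 2.17, 0.11]]
35 1 [None, None, None]
25 0 [[0.27, -0.72, 2.13, -0.08, 1.31, 0.18], [0.21, -0.25, 1.59, -0.0, 1.81, 0.12], [0.17, 0.28, 0.97, 0.05, 2.33, 0.11]]
25 1 [None, None, None]
10 0 [[0.23, -0.47, 1.92, -0.02, 1.52, 0.14], [0.19, -0.03, 1.41, 0.03, 2.03, 0.11], [0.16, 0.47, 0.81, 0.09, 2.55, 0.13]]
10 1 [None, None, None]
0 0 [[0.21, -0.31, 1.79, -0.0, 1.66, 0.13], [0.18, 0.11, 1.3, 0.05, 2.17, 0.11], None]
0 1 [None, None, None]
```

Run:
```python
from h import *
yaw=np.radians(11); R=tool(yaw); p=np.array([475,-327,230.])
print(robot.ik(p,R)); robot.move_pose(p,R); jaws.command_gripper(50)
robot.servo_line([475,-327,106],feed=120)
print('F',np.round(monitor.get_contact_force(),1))
jaws.command_gripper(0); print('open',monitor.get_opening(),'F',np.round(monitor.get_contact_force(),1),monitor.get_gripper_force(),monitor.get_tcp_pos())
robot.servo_line([475,-327,310],feed=120)
print('open',monitor.get_opening(),'F',np.round(monitor.get_contact_force(),1))
ty=np.radians(5); R2=tool(ty)
robot.move_pose([586.8,1.2,310],R2)
robot.servo_line([586.8,1.2,260],feed=100)
robot.dwell(.3)
import pickle
for n in('top','scene'):
    d=cam(n); pickle.dump(d,open(n+'1.pkl','wb')); cv2.imwrite(f'pics/{n}1.png',d['pixels'])
a=cv2.imread('pics/top1.png')[120:270,240:440]; b=cv2.imread('pics/scene1.png')[80:230,240:440]
cv2.imwrite('pics/c2.png',cv2.resize(np.hstack([a,b]),None,fx=2,fy=2,interpolation=cv2.INTER_CUBIC))
print(monitor.get_clock(),monitor.get_tcp_pos())
```

```text
[-6.61905416e-01  2.54251357e-02  1.32589461e+00 -4.44089210e-16
  1.79027291e+00  7.16904694e-01]
F [0.4 0.6 0.6]
open 11.23506905612716 F [ 0.5 -0.   4. ] 59.112796783447266 [ 475.2709159  -327.09099334  106.73983524]
open 11.205325920627963 F [-0.3  0.5 -1.5]
9.575 [586.89853417   1.24713925 260.34498238]
```

View pics/c2.png

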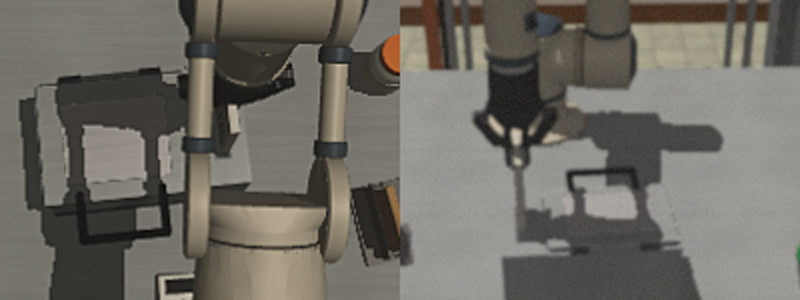

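The panel is held upright above the slot; in the scene half its edge runs at crop px (519,170)-(519,240). I'll cross-check the slot in the first scene picture, then lower in guarded steps.

Run:
```python
from h import *
import pickle
d=pickle.load(open('scene0.pkl','rb')); g=d['pixels'].max(2)
m=np.zeros(g.shape,bool); m[180:204,294:308]=1
q=big(m&(g<90)); print(len(q),'slot(scene)',cv2.minAreaRect(plane(d,q,140)[:,:2].astype(np.float32)))
d=pickle.load(open('scene1.pkl','rb')); W=cloud(d); Z=W
s=(abs(W[...,0]-632)<12)&(abs(W[...,1])<25)&(W[...,2]>165)&(W[...,2]<235)
P=W[s]; print('panel back edge',len(P),np.median(P,0),np.polyfit(P[:,2],P[:,1],1))
# guarded descent, mouth at TCP z=240
for z in (246,242,239,236,232):
    robot.servo_line([586.8,1.2,z],feed=30); robot.dwell(.1)
    F=monitor.get_contact_force(); print(z,np.round(F,1),np.round(monitor.get_moment(),2),np.round(monitor.get_tcp_pos(),1))
    if F[2]>12: break
```

```text
56 slot(scene) ((585.4803466796875, 1.7729778289794922), (78.46016693115234, 9.772027969360352), 3.0697953701019287)
panel back edge 76 [629.81067241   6.03387253 200.78943276] [-2.77607137e-03  6.37230227e+00]
246 [ 0.3  0.3 -1.7] [-0.08  0.02 -0.  ] [586.9   1.2 246.3]
242 [-0.1  0.6 -2.4] [-0.03 -0.   -0.05] [586.8   1.2 242. ]
239 [0.4 0.4 6.3] [-0.04  0.18 -0.02] [587.1   1.2 240.5]
236 [ 0.2  1.8 -2.3] [ 0.4  -0.1  -0.07] [586.7   1.5 235. ]
232 [ 0.   1.9 -3.8] [ 0.55 -0.04 -0.06] [586.6   1.4 231.3]
```

Run:
```python
from h import *
for z in (222,210,198,186,176,170,167,165,163.5,162):
    robot.servo_line([586.8,1.4,z],feed=50); robot.dwell(.1)
    F=monitor.get_contact_force(); print(z,np.round(F,1),np.round(monitor.get_moment(),2),np.round(monitor.get_tcp_pos(),1))
    if F[2]>15: break
```

```text
222 [-0.5  1.  -2.9] [ 0.54 -0.06 -0.12] [586.6   1.4 221.6]
210 [-0.4  2.7 -3.4] [ 0.61 -0.07 -0.13] [586.6   1.5 209.5]
198 [ 0.7  3.9 -4.2] [ 0.77 -0.09 -0.15] [586.6   1.5 197.4]
186 [-0.   4.7 -4.5] [ 0.98 -0.14 -0.23] [586.6   1.5 185.2]
176 [ 0.1  6.  -4.6] [ 1.07 -0.12 -0.2 ] [586.7   1.6 175.7]
170 [ 0.2  4.8 -4.4] [ 1.01 -0.09 -0.22] [586.8   1.6 169.9]
167 [-0.2  4.  -2.3] [ 1.04 -0.01 -0.21] [586.9   1.7 167.3]
165 [-0.9  5.9 -1.4] [ 1.04  0.02 -0.24] [587.    1.7 165.8]
163.5 [-2.1  4.7  5.3] [ 1.04  0.49 -0.18] [587.    1.7 165.8]
162 [-5.2  6.   9.6] [ 1.09  1.01 -0.23] [587.    1.7 165.7]
```

Run:
```python
from h import *
robot.servo_line([586.8,1.4,165.5],feed=20)
jaws.command_gripper(35)
robot.servo_line([586.8,1.4,290],feed=120)
print('F',np.round(monitor.get_contact_force(),1))
robot.move_pose([420,128,300],tool(np.radians(5)+np.pi/2) if 0 else monitor.get_tool_rot())
import pickle
for n in('top','scene'):
    d=cam(n); pickle.dump(d,open(n+'2.pkl','wb')); cv2.imwrite(f'pics/{n}2.png',d['pixels'])
d=pickle.load(open('top2.pkl','rb')); W=cloud(d)
s=(abs(W[...,0]-587)<40)&(abs(W[...,1]-1)<15)&(W[...,2]>160)
if s.sum(): print('panel top',s.sum(),np.median(W[s],0))
d=pickle.load(open('scene2.pkl','rb')); W=cloud(d)
s=(abs(W[...,0]-587)<55)&(abs(W[...,1]-1)<20)&(W[...,2]>165)
print('panel scene',s.sum(),np.median(W[s],0),np.percentile(W[s][:,2],[50,90,99]))
a=cv2.imread('pics/top2.png')[120:270,240:440]; b=d['pixels'][80:230,240:440]
cv2.imwrite('pics/c3.png',cv2.resize(np.hstack([a,b]),None,fx=2,fy=2,interpolation=cv2.INTER_CUBIC))
print(monitor.get_clock())
```

```text
F [ 0.5 -0.2  0.7]
panel top 167 [586.64298787   4.12875943 184.39372405]
panel scene 79 [606.68083319   3.83894685 186.80779962] [186.80779962 189.69465464 192.04849128]
18.725
```

View pics/c3.png

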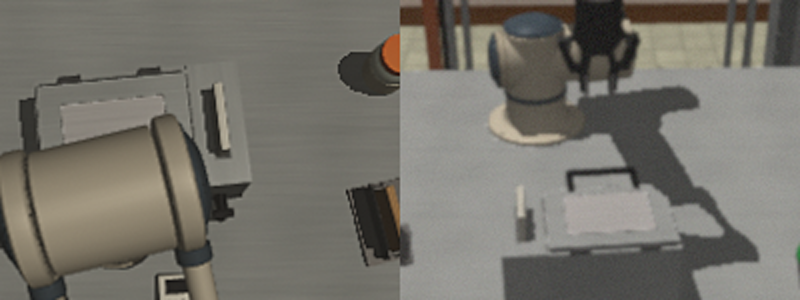

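The panel stands home in the slot (top at about 184 mm, expected 185) and the lid is shut. Next I grasp the handle bar.

```bash
cat >> h.py <<'E'
ty=np.radians(5.); hinge=np.array([649.3,148,143.]); fx=np.array([np.cos(ty),np.sin(ty),0]); up=np.array([0,0,1.])
def lidpose(a,t0=20,back=0):
    a=np.radians(a); t=np.radians(t0)-a
    p=hinge+215*(-np.cos(a)*fx+np.sin(a)*up); z=np.sin(t)*fx-np.cos(t)*up; x=np.cross(up,fx)
    return p+(5-back)*z, np.c_[x,np.cross(z,x),z]
E
python3 - <<'E'
from h import *
for k in (110,60,0): print(robot.ik(*lidpose(0,20,k)))
robot.move_pose(*lidpose(0,20,110)); jaws.command_gripper(42)
p,R=lidpose(0); robot.servo_line(*lidpose(0,20,25),feed=120); print('F',np.round(monitor.get_contact_force(),1))
robot.servo_line(p,feed=50); print('F',np.round(monitor.get_contact_force(),1))
jaws.command_gripper(0); print('open',monitor.get_opening(),monitor.get_gripper_force(),'F',np.round(monitor.get_contact_force(),1),monitor.get_tcp_pos(),p,monitor.get_clock())
E
```

```text
[ 0.27437139 -0.72401645  1.92353174 -0.06368853  1.59857584  0.17428863]
[ 0.26459675 -0.69484521  1.99087747 -0.06051452  1.50167017  0.17102434]
[ 0.2541135  -0.63690295  2.05610898 -0.05790405  1.37810662  0.16805505]
F [-0.3  0.6  0.2]
F [-0.2 -0.3  0.1]
open 10.090667577866352 58.53781878948212 F [ 5.   1.3 -0.5] [437.93235869 129.52031949 139.40572587] [436.82173318 129.41056041 138.3015369 ] 22.2333
```

Run:
```python
from h import *
for a in (4,10,18,26,34,42,50):
    robot.servo_line(*lidpose(a),feed=60)
    F=monitor.get_contact_force(); print(a,np.round(F,1),round(monitor.get_opening(),1),np.round(monitor.get_tcp_pos()-lidpose(a)[0],1))
    if np.linalg.norm(F)>50 or monitor.get_opening()<6: break
robot.dwell(.5)
import pickle
for n in('top','scene'):
    d=cam(n); pickle.dump(d,open(n+'3.pkl','wb')); cv2.imwrite(f'pics/{n}3.png',d['pixels'])
d=pickle.load(open('scene3.pkl','rb')); 
a=cv2.imread('pics/top3.png')[120:270,240:440]; b=d['pixels'][80:230,240:440]
cv2.imwrite('pics/c4.png',cv2.resize(np.hstack([a,b]),None,fx=2,fy=2,interpolation=cv2.INTER_CUBIC))
for n in('top3','scene3'):
    W=cloud(pickle.load(open(n+'.pkl','rb'))); D=W-hinge; u=-D@fx; v=D@np.array([-np.sin(ty),np.cos(ty),0]); z=D[...,2]
    s=(abs(v)<95)&(u>20)&(u<100)&(z>15)&(z<140)
    if s.sum()>50:
        ang=np.degrees(np.arctan2(z[s],u[s])); print(n,s.sum(),np.percentile(ang,[10,25,50,75,90]).round(1))
    s=(abs(W[...,0]-587)<40)&(abs(W[...,1]-2)<15)&(W[...,2]>165)&(W[...,2]<200)
    print(n,s.sum(),np.median(W[s],0))
print(monitor.get_clock(),monitor.get_gripper_force())
```

```text
4 [ 7.9  0.8 -3.4] 9.7 [1.1 0.1 0.3]
10 [ 8.2  1.2 -3.6] 9.8 [ 1.   0.1 -0.4]
18 [ 7.1  1.  -4.8] 10.0 [ 0.7  0.1 -0.9]
26 [ 7.1  0.2 -5.8] 9.6 [ 0.4 -0.  -1.2]
34 [ 6.3 -0.4 -7.5] 10.1 [ 0.2 -0.1 -1.2]
42 [ 5.5 -2.  -8.4] 9.8 [ 0.  -0.2 -0.9]
50 [ 4.4 -4.5 -7.5] 10.0 [ 0.  -0.3 -0.6]
top3 95 [50.7 50.9 51.4 54.8 56.3]
top3 167 [587.1138094    3.34920964 184.50587713]
scene3 2354 [50.4 51.4 52.8 54.8 57.1]
scene3 56 [593.79927205   3.7031871  188.19868484]
27.0083 58.983455300331116
```

View pics/c4.png

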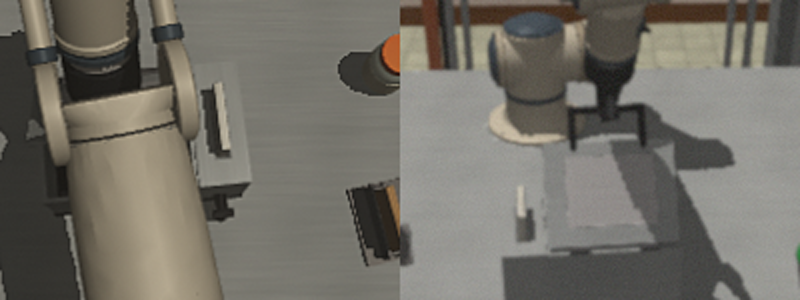

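The lid is held up with the bar in the jaws at scene crop px (608,110), and the panel is still home. The kinematics put the lid at 50°. The depth points read about 52° because they lie on the plate's top face, which is consistent.

Run:
```python
from h import *
print(np.abs(monitor.get_dq()).max(),monitor.get_opening(),monitor.get_tcp_pos()); print(ticket.finish_job())
```

```text
0.0022321574733268207 9.966361844820229 [509.03892549 135.41135835 302.67118889]
the job is handed in; nothing more can be done
None
```

The job is handed in with the strainer panel fully home in the slot and released, and the arm holding the lid open at about 50° (by the arm's own geometry); no verdict came back.

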